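# Index the drive fixture to its next station

### The arm

A 7-joint arm with a two-finger parallel gripper is mounted at the origin on a cart in front of the work surface, level with it; the furniture and walls round the work are solid. World frame = base frame: x ahead of the robot, y to its left, z up, the work surface at z = 0. Lengths are in m, angles in rad, forces in N, time in s.
With the tool pointing down it reaches from about 0.425 to 0.875 m from the base axis. Payload 4.7 kg.
Tool frame: the origin (TCP) lies between the finger pads; the fingertips stand 14 mm ahead of it and the grasp point (between the pads) lies 5 mm behind it; z points along the fingers, y is the line along which they close (so a half turn about z gives the same grasp; the last joint's range is limited). The gripper opens to 87 mm and grips with 3 to 60 N. Pads are 19 mm wide; open, the fingers measure 117 mm over their backs; the gripper's body (75 mm by 190 mm) begins 51 mm behind the grasp point.
Start: joints at [-1.231, 0.321, -0.07, 1.45, 0.023, 1.371, -0.057], TCP at [0.208, 0.616, 0.237] pointing down, gripper open.
Joint ranges: [-2.86, 2.86], [-0.3, 2.09], [-1.38, 1.24], [0.06, 2.45], [-1.56, 4.7], [0.09, 2.05], [-2.69, 2.69]. Speed limits (rad/s): [2.57, 2.57, 3.14, 3.14, 3.14, 3.14, 3.14].

### API

Orientations are given as a unit quaternion [w, x, y, z].
In Python, from cell import ctrl gives the robot as it stands. The module is installed in compiled form; this text tells all that it offers.
- The arm moves only by the tool step_arm, never from a script. Its argument "motion" is text: rows parted by semicolons, each of 5 numbers parted by spaces: the closure, from 0 (fully open) to 1 (shut), then the shift along the tool's x, y, z in cm, then the turn about the tool's z in units of 8 degrees (1.0 is 8 degrees). In form: fingers dx dy dz spin; .... A call has 1 to 8 rows; each row shifts and turns the commanded pose from where the row before left it, along the tool's axes as they then stand; what a row does not reach is not made up. A row lasts 1/10 s, in which the tool goes at most 50 mm and 8.59 degrees, less where a joint would pass 70% of its speed; a pose out of reach is approached as far as the arm can. A call is refused whole if a number of a shift passes 5 or a number of a turn 1, either way. A call with a gripper value outside its range is refused whole. The fingers move at their own pace and stop on an object; the grip force is fixed at half the most. Time passes only in rows, so rows that do not move let the fingers close. It gives the time, the measured TCP pose, the force, the opening and the grip force at its end, in the units of the state.
- ctrl.get_state(): the state, without advancing time (a new reading comes with each control period).
- ctrl.snapshot(name): name is "side" or "top" or "wrist"; returns (picture, depth): 384x512x3 uint8, blue, green, red; 384x512 float32, m along the optical axis (not along the pixel's ray), 0 where there is no reading.
- ctrl.camera_params(name): a dict with "fx", "fy", "cx", "cy" (pixels), "k1" (the pictures are not rectified: a ray, as slopes to the right and down, at radius r is drawn at 1 + k1 r^2 times it, then the intrinsics apply), "extrinsics" (4x4, takes a point from camera to world coordinates); the wrist camera has in their place "tool_from_camera" (4x4, takes a point from camera to tool coordinates, whose origin is the TCP and whose axes are the flange's). Camera axes: x right, y down, z forward; pixel columns grow to the right and rows downward; lengths in m; the calibration is good to about 2 mm. A picture is of the moment at which its call begins: read the wrist's pose just before it. camera_params takes no time and is no camera call.
- ctrl.close_job(): hands the job in; it is judged then, once.
The state is a dict: "time_s": time; "q": joint angles; "joint_vel": joint speeds; "effort": joint torques, N m; "ee_pos": TCP position; "tool_rot": TCP orientation; "force": force on the tool from outside, world axes, zero at the start; "torque": the same for the moment, N m; "gripper_width": finger opening in m; "finger_force": force on a finger pad.
Only numpy, scipy, OpenCV 4.12 (cv2) and the standard library are available. Lean on these libraries where they do the work, as an engineer would, in place of code of your own. Each camera call takes 0.05 s, during which the arm holds its last target. There are 200 camera calls.

### The job

The small disk drive sits on an indexing turntable that is parked in its long home slot. Draw the spring index pin by its knob, swing the turntable counter-clockwise (seen from above) to the next round hole, feel for the hole and let the pin drop fully home in it so the table is locked there, then let go. Never force the pin against the plate, and leave the loose parts round the fixture where they are.

Things in the scene. Friction and masses are not known exactly. Their poses are not given: they have to be found in the camera images.
- base: round dark steel foot of the indexing fixture, 268 mm across, 12 mm high, fixed to the bench; origin at the centre of its underside, z up. It carries the pale dividing plate, 244 mm across, 14 mm thick, top 26 mm above the bench, with six openings on a circle of 100 mm radius, 60 degrees apart: one home slot 51 mm long and 13 mm wide, five round holes 13 mm across
- next_nominal (a point): nominal centre of the next round hole counter-clockwise from the home slot, at the plate's top face. The plate is clamped in slotted screw holes, so all its openings are together up to 9.2 degrees (16 mm along the circle) off their nominal places, either way. No pose tells by how much: find the hole by feel
- pivot (a point): point on the vertical axis of the turntable, at the height of the dividing plate's top (26 mm above the bench)
- table (a joint): angle of the turntable in rad, positive counter-clockwise seen from above, range -0.3 to 2.3; 0 = arm over the nominal centre of the home slot (it starts within 0.03 of that), next round hole nominally at 1.047 (true place within 0.16 of that). Bearing friction 0.3 N m: it stays where it is left
- table_end (a point): point on the turntable's arm under the index pin, 100 mm from the axis, 39 mm above the bench (the arm's top; arm 26 mm wide). The pin's boss here is 22 mm across, top 53 mm above the bench. The turntable is a 144 mm steel disc, top 38 mm above the bench, with a 70 x 100 x 12 mm drive fixed between posts up to 53 mm above the bench
- pin (a joint): lift of the spring index pin in m: 0 = fully home, 0.016 = fully drawn. The flat-nosed pin is 10 mm thick; at 0 its nose is 11 mm below the plate's top, from 0.011 up it is clear and the table can turn; resting on the plate it reads about 0.011. A spring pushes it down with 4 N at 0, 8 N at 0.016; it slides on the plate with friction 0.2
- knob (a point): centre of the index pin's knob, an upright black ribbed cylinder 27 mm across and 33 mm high, at the outer end of the table's arm; centre 74.5 mm above the bench when the pin is home. The knob is fixed to the pin, which does not turn in the arm; free space all round it down to the arm
- head_comb: small blue block, 16 x 45 x 10 mm, loose on the bench beside the fixture; origin at the centre of its underside
- voice_magnet: curved steel magnet, 20 x 46 x 9 mm, loose on the bench beside the fixture; origin at the centre of its underside
- clamp_disc: pale metal disc with holes, 47 mm across, 10 mm high, loose behind the fixture; origin at the centre of its underside
- lens_cap_ring: black ring, 41 mm across, 11 mm high, loose beside the fixture; origin at the centre of its underside

How it is judged:
On the way, in this order (a step that is already met when the one before it is completed fails the run):
1. the pin is drawn clear of the plate while the table still stands at its home slot (value of joint pin above 0.0105 m and value of joint table below 0.25 rad), for 0.1 s.
2. the table has been swung more than half way to the next hole (value of joint table above 0.6 rad), for 0.1 s.
At the end, for the whole second after the job is handed in: the turntable stands at the next round hole counter-clockwise from home (table angle 0.86 to 1.24 rad), at rest, with the index pin dropped into the hole to within 2 mm of fully home (value of joint table between 0.86 and 1.24 rad and value of joint pin below 0.002 m and velocity of joint table between -0.05 and 0.05 rad/s and velocity of joint pin below 0.01 m/s); the robot touches nothing.
It fails at once if the pin is forced against the dividing plate with more than 20 N (contact force between pin and base above 20 N).
It fails at once if a loose part round the fixture is shifted by more than 20 mm (distance of any of head_comb, voice_magnet, clamp_disc, lens_cap_ring from where it was at the start of the episode above 0.02 m).
It also fails if it takes over 58 s, if anything falls off the work surface, if the arm or the gripper's body presses on something with over 40 N, if the wrist force passes 120 N, or if a joint passes its speed limit or range.

## Working session

There is one attempt and no reset: what is moved stays moved. The work goes in short steps, Python scripts to look and compute and a tool call to move; the robot and the scene stay as the last step left them, time stands still between calls to the robot, and variables do not carry over. Pictures are saved under pics/ and viewed, at most 10 in all, crops included, and the job is handed in when it is done.

Besides the shell and the picture viewer there is one more tool, called after "Request:" as name(argument=value, ...) on one line, values as JSON. step_arm: Moves the arm, as the interface text tells. Its arguments: {"type":"object","properties":{"motion":{"type":"string"}},"required":["motion"]}

```bash
mkdir -p pics
python3 - <<'E'
from cell import ctrl
import cv2,numpy as np
np.set_printoptions(precision=4,suppress=True)
s=ctrl.get_state(); print(s)
for n in("top","side"):
    p,d=ctrl.snapshot(n); cv2.imwrite(f"pics/{n}0.png",p); np.save(f"pics/{n}0.npy",d)
    print(n,ctrl.camera_params(n))
print(ctrl.camera_params("wrist"))
E
```

```text
{'time_s': 0.0, 'q': array([-1.2309,  0.3218, -0.0701,  1.4517,  0.0226,  1.3708, -0.0569]), 'joint_vel': array([ 0.0007, -0.0014,  0.0012,  0.0005,  0.001 , -0.0004, -0.0025]), 'effort': array([ -0.0005, -49.1295,  -0.4043, -31.2527,  -0.0639,   0.0438,
         0.0002]), 'ee_pos': array([0.2079, 0.6153, 0.2354]), 'tool_rot': array([-0.0001,  0.1622,  0.9868, -0.001 ]), 'force': array([-0.486 , -0.0011,  0.312 ]), 'torque': array([ 0.0093,  0.008 , -0.0048]), 'finger_force': 0.0, 'gripper_width': 0.08722067805316075}
top {'fx': 446.20214323515614, 'fy': 446.20214323515614, 'cx': 254.34319723060847, 'cy': 192.41089858945918, 'k1': -0.024566367814889124, 'extrinsics': array([[ 0.1096, -0.9731,  0.2026,  0.4026],
       [-0.994 , -0.1087,  0.0155,  0.3206],
       [ 0.007 , -0.2031, -0.9791,  0.9037],
       [ 0.    ,  0.    ,  0.    ,  1.    ]])}
side {'fx': 496.00711628968327, 'fy': 496.00711628968327, 'cx': 253.06000253803504, 'cy': 191.19006345821307, 'k1': 0.07442317496395359, 'extrinsics': array([[-0.6086,  0.6008, -0.5183,  1.049 ],
       [ 0.7934,  0.4513, -0.4084,  0.7089],
       [-0.0115, -0.6598, -0.7513,  0.7618],
       [ 0.    ,  0.    ,  0.    ,  1.    ]])}
{'fx': 273.0386361242643, 'fy': 273.0386361242643, 'cx': 257.48792480419405, 'cy': 190.07537962100756, 'k1': -0.014317481309596265, 'tool_from_camera': array([[ 0.0004, -0.9587, -0.2845,  0.0786],
       [ 1.    ,  0.0006, -0.0005,  0.0002],
       [ 0.0006, -0.2845,  0.9587, -0.1482],
       [ 0.    ,  0.    ,  0.    ,  1.    ]])}
```

View pics/top0.png

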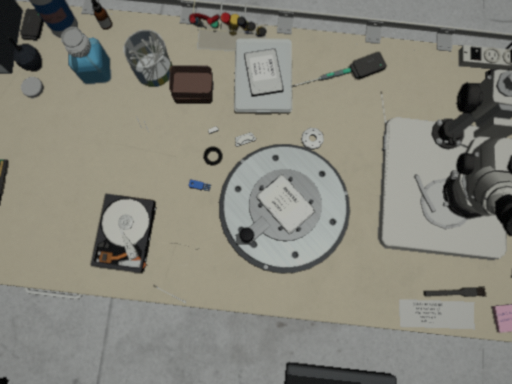

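View pics/side0.png

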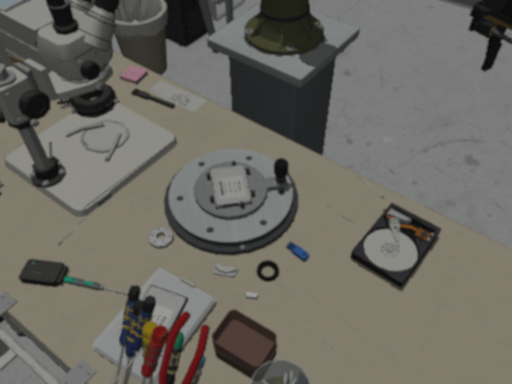

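```bash
cat > h.py <<'E'
import cv2,numpy as np
from cell import ctrl
np.set_printoptions(precision=4,suppress=True)
def ray(P,u,v):
    x,y=(u-P['cx'])/P['fx'],(v-P['cy'])/P['fy']; a,b=x,y
    for _ in range(10):
        f=1+P['k1']*(a*a+b*b); a,b=x/f,y/f
    return np.array([a,b,1.])
def atz(n,u,v,z):
    P=ctrl.camera_params(n);E=P['extrinsics'];r=E[:3,:3]@ray(P,u,v);t=E[:3,3]
    return t+r*(z-t[2])/r[2]
def atd(n,u,v,d):
    P=ctrl.camera_params(n);E=P['extrinsics'];return E[:3,:3]@(ray(P,u,v)*d)+E[:3,3]
def proj(n,p):
    P=ctrl.camera_params(n);E=P['extrinsics'];c=E[:3,:3].T@(np.array(p)-E[:3,3]);a,b=c[:2]/c[2];f=1+P['k1']*(a*a+b*b)
    return np.array([P['fx']*a*f+P['cx'],P['fy']*b*f+P['cy']])
E
python3 - <<'E'
from h import *
p=cv2.imread('pics/top0.png')[130:280,185:385]
cv2.imwrite('pics/c0.png',cv2.resize(p,None,fx=4,fy=4,interpolation=cv2.INTER_CUBIC))
p=cv2.imread('pics/side0.png')[140:260,150:310]
cv2.imwrite('pics/c1.png',cv2.resize(p,None,fx=5,fy=5,interpolation=cv2.INTER_CUBIC))
E
```

```text
(no output)
```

View pics/c0.png

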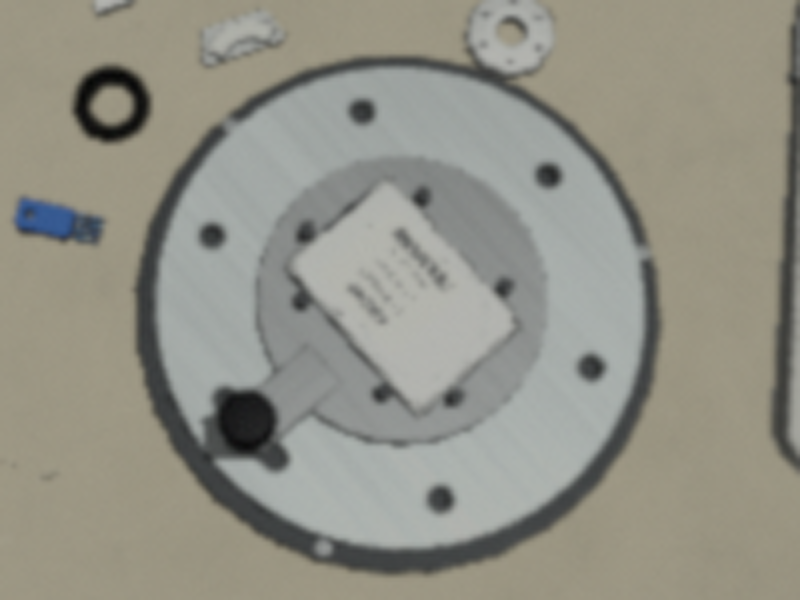

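View pics/c1.png

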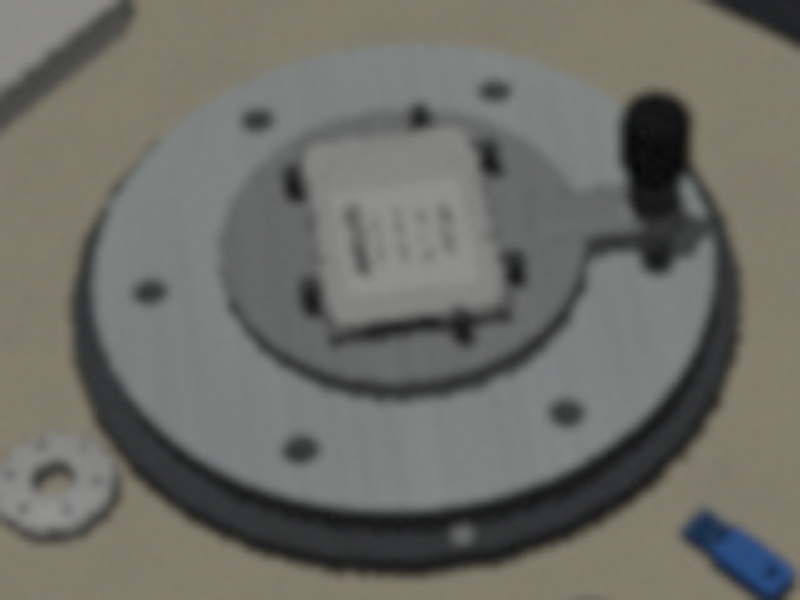

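Run:
```python
from h import *
from scipy.optimize import least_squares
H={'top':([(362,111),(548,175),(591,367),(441,499),(212,235)],4,185,130),'side':([(495,90),(257,119),(149,292),(300,449),(567,413)],5,150,140)}
K={'top':(246,418),'side':(657,115)}
for n,(L,k,a,b) in H.items():
    f=lambda x,y:((x+.5)/k-.5+a,(y+.5)/k-.5+b)
    P=np.array([atz(n,*f(*q),.026) for q in L])[:,:2]
    r=least_squares(lambda c:np.hypot(*(P-c[:2]).T)-c[2],[.5,.3,.1]).x
    c=r[:2];ang=np.degrees(np.arctan2(*(P-c).T[::-1]))
    print(n,r,ang,ang%60); print(P)
    kn=atz(n,*f(*K[n]),.091)[:2]; print('knob',kn,np.hypot(*(kn-c)),np.degrees(np.arctan2(*(kn-c)[::-1])))
d=np.load('pics/top0.npy'); print(atd('top',246,234,d[234,246]),atd('top',295,240,d[240,295]),atd('top',200,260,d[260,200]))
d=np.load('pics/side0.npy'); u,v=150+657//5,140+115//5;print(atd('side',u,v,d[v,u]))
```

```text
top [0.5657 0.2714 0.1001] [  16.722   -43.1856 -103.0975 -162.9607   76.6963] [16.722  16.8144 16.9025 17.0393 16.6963]
[[0.6616 0.3002]
 [0.6386 0.203 ]
 [0.5431 0.174 ]
 [0.4701 0.2421]
 [0.5888 0.3688]]
knob [0.4919 0.3398] 0.10065477931559948 137.2265682861308
side [0.5684 0.2731 0.1002] [-163.2777 -103.3269  -43.032    16.6899   76.7465] [16.7223 16.6731 16.968  16.6899 16.7465]
[[0.4725 0.2443]
 [0.5453 0.1756]
 [0.6417 0.2046]
 [0.6643 0.3018]
 [0.5914 0.3707]]
knob [0.4972 0.3426] 0.09953627393911299 135.66306346288627
[0.4921 0.34   0.091 ] [0.498  0.2445 0.0265] [ 0.44    0.4282 -0.0016]
[0.4974 0.3428 0.0902]
```

Request:
step_arm(motion="0 -3 -1.4 0 0;0 -3 -1.4 0 0;0 -3 -1.4 0 0;0 -3 -1.4 0 0;0 -3 -1.4 0 0;0 -3 -1.4 0 0;0 -3 -1.4 0 0;0 -3 -1.4 0 0")

```text
time_s: 0.9
ee_pos: [0.4002, 0.4316, 0.2361]
tool_rot: [-0.0, 0.162, 0.987, -0.0]
force: [-0.1, -0.6, -0.2]
gripper_width: 0.087
finger_force: 0.0
```

Request:
step_arm(motion="0 -3 -1.4 0 0;0 -3 -1.4 0 0;0 -3 -1.4 0 0;0 -2.9 -1.4 0 0;0 0 0 0 0.8;0 0 0 0 0.8;0 0 0 0 0.8;0 0 0 0 0.75")

```text
time_s: 1.7
ee_pos: [0.4942, 0.3415, 0.236]
tool_rot: [-0.0, 0.376, 0.927, -0.0]
force: [0.1, -0.3, -0.4]
gripper_width: 0.0873
finger_force: 0.0
```

Request:
step_arm(motion="0 0 0 1 0;0 0 0 1 0;0 0 0 1 0;0 0 0 0 0;0 0 0 0 0")

```text
time_s: 2.2
ee_pos: [0.4942, 0.3416, 0.2059]
tool_rot: [-0.0, 0.373, 0.928, -0.0]
force: [0.7, 0.2, 0.3]
gripper_width: 0.0868
finger_force: 0.0
```

Run:
```python
from h import *
s=ctrl.get_state(); np.savez('pics/s1.npz',p=s['ee_pos'],q=s['tool_rot']); print(s['ee_pos'],s['tool_rot'],s['force'])
p,d=ctrl.snapshot('wrist'); cv2.imwrite('pics/w1.png',p); np.save('pics/w1.npy',d)
```

```text
[0.4942 0.3416 0.2059] [-0.0003  0.3732  0.9277 -0.0005] [0.743  0.2027 0.2531]
```

View pics/w1.png

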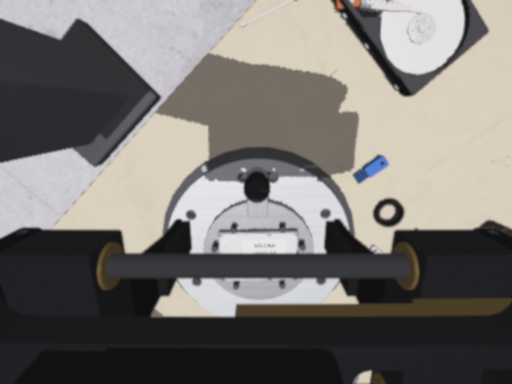

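Run:
```python
from h import *
from scipy.spatial.transform import Rotation as R
z=np.load('pics/s1.npz');p,q=z['p'],z['q'];M=R.from_quat(q[[1,2,3,0]]).as_matrix()
P=ctrl.camera_params('wrist');T=P['tool_from_camera'];d=np.load('pics/w1.npy')
def W(u,v,zz):
    r=M@T[:3,:3]@ray(P,u,v);o=M@T[:3,3]+p;return o+r*(zz-o[2])/r[2]
im=cv2.imread('pics/w1.png').max(2)
# knob-top pixels by depth -> world height
pts=[]
for v in range(165,210):
    for u in range(240,275):
        w=M@(T[:3,:3]@(ray(P,u,v)*d[v,u])+T[:3,3])+p
        if w[2]>.085: pts.append(w)
pts=np.array(pts);k=pts.mean(0);print('knob',len(pts),k,np.ptp(pts,axis=0))
a,b=W(191,215,.026),W(325,212,.026);print(a,b)
print('knob in tool',M.T@(k-p), 'axes x',np.degrees(np.arctan2(M[1,0],M[0,0])))
# pivot: from two holes +-60 (120deg apart), r=.1
m=(a+b)/2;n=(m-k)[:2];n/=np.hypot(*n);c=m[:2]+n*.05;print('sep',np.hypot(*(a-b)[:2]),'pivot',c,'r',np.hypot(*(k[:2]-c)))
f=lambda x:np.degrees(np.arctan2(*(x[:2]-c)[::-1]))
print(f(k),f(a),f(b))
```

```text
knob 529 [0.4924 0.3415 0.0934] [0.0696 0.0699 0.2691]
[0.4723 0.2432 0.026 ] [0.5887 0.3707 0.026 ]
knob in tool [ 0.0012 -0.0011  0.1125] axes x 136.1728776891379
sep 0.17258862015929957 pivot [0.5676 0.2734] r 0.10143534988832745
137.7898994047482 -162.445318288869 77.73161252686289
```

Request:
step_arm(motion="0 0.1 -0.1 3 0;0 0 0 3 0;0 0 0 3 0;0 0 0 2 0;0 0 0 1.2 0;0 0 0 0.9 0;0 0 0 0 0;0 0 0 0 0")

```text
time_s: 3.05
ee_pos: [0.4937, 0.3422, 0.0766]
tool_rot: [0.0, 0.373, 0.928, 0.001]
force: [-0.1, -0.2, 0.4]
gripper_width: 0.0868
finger_force: 0.0
```

Request:
step_arm(motion="0.4 0 0 0 0;0.6 0 0 0 0;0.7 0 0 0 0;0.8 0 0 0 0;0.8 0 0 0 0;0.8 0 0 0 0;0.8 0 0 0 0;0.8 0 0 0 0")

```text
time_s: 3.85
ee_pos: [0.493, 0.3417, 0.0755]
tool_rot: [-0.0, 0.374, 0.928, 0.0]
force: [0.2, 0.1, -0.1]
gripper_width: 0.0312
finger_force: 0.0
```

Request:
step_arm(motion="1 0 0 0 0;1 0 0 0 0;1 0 0 0 0;1 0 0 0 0;1 0 0 0 0")

```text
time_s: 4.35
ee_pos: [0.4929, 0.3416, 0.0755]
tool_rot: [-0.0, 0.374, 0.928, -0.0]
force: [-1.4, -0.1, 0.1]
gripper_width: 0.0265
finger_force: 30.0
```

Gripped. Draw the pin, 14 mm.

Request:
step_arm(motion="1 0 0 -0.3 0;1 0 0 -0.4 0;1 0 0 -0.4 0;1 0 0 -0.3 0;1 0 0 0 0;1 0 0 0 0;1 0 0 0 0")

```text
time_s: 5.05
ee_pos: [0.4929, 0.3416, 0.0893]
tool_rot: [-0.0, 0.374, 0.928, -0.0]
force: [1.6, 1.4, -8.4]
gripper_width: 0.0259
finger_force: 30.0
```

Request:
step_arm(motion="1 -0.02 -0.7 0 -0.5;1 -0.02 -0.7 0 -0.5;1 -0.02 -0.7 0 -0.5;1 -0.02 -0.7 0 -0.5;1 0 0 0 0;1 0 0 0 0")

```text
time_s: 5.65
ee_pos: [0.4764, 0.318, 0.0893]
tool_rot: [-0.0, 0.242, 0.97, -0.001]
force: [1.4, -2.0, -8.2]
gripper_width: 0.0261
finger_force: 30.0
```

Request:
step_arm(motion="1 -0.025 -0.7 0 -0.5;1 -0.025 -0.7 0 -0.5;1 -0.025 -0.7 0 -0.5;1 -0.025 -0.7 0 -0.5;1 -0.025 -0.7 0 -0.5;1 -0.025 -0.7 0 -0.5;1 0 0 0 0;1 0 0 0 0")

```text
time_s: 6.45
ee_pos: [0.4656, 0.278, 0.0895]
tool_rot: [0.0, 0.035, 0.999, -0.001]
force: [3.1, -4.3, -7.6]
gripper_width: 0.026
finger_force: 30.0
```

Request:
step_arm(motion="1 -0.025 -0.7 0 -0.5;1 -0.025 -0.7 0 -0.5;1 -0.025 -0.7 0 -0.5;1 0 0 0 0;1 0 0 0 0;1 0 0 0 0")

```text
time_s: 7.05
ee_pos: [0.4663, 0.2578, 0.0896]
tool_rot: [0.0, -0.07, 0.998, -0.0]
force: [2.0, -4.4, -8.1]
gripper_width: 0.026
finger_force: 30.0
```

Request:
step_arm(motion="1 0 0 0.1 0;1 0 0 0.1 0;1 0 0 0.05 0;1 0 0 0 0;1 0 0 0 0")

```text
time_s: 7.55
ee_pos: [0.4663, 0.2578, 0.087]
tool_rot: [0.0, -0.07, 0.998, -0.0]
force: [3.4, -4.2, -8.5]
gripper_width: 0.0266
finger_force: 30.0
```

Request:
step_arm(motion="1 0 0 0.05 0;1 0 0 0 0;1 0 0 0 0")

```text
time_s: 7.85
ee_pos: [0.4663, 0.2578, 0.0866]
tool_rot: [0.0, -0.07, 0.998, -0.0]
force: [3.2, -3.7, -7.3]
gripper_width: 0.0264
finger_force: 30.0
```

Request:
step_arm(motion="1 0 0 0.05 0;1 0 0 0 0;1 0 0 0 0")

```text
time_s: 8.15
ee_pos: [0.4663, 0.2578, 0.0866]
tool_rot: [0.0, -0.07, 0.998, -0.0]
force: [2.5, -4.0, -5.2]
gripper_width: 0.0264
finger_force: 30.0
```

Request:
step_arm(motion="0.66 0 0 0 0;0.66 0 0 0 0;0.66 0 0 0 0;0.66 0 0 0 0")

```text
time_s: 8.55
ee_pos: [0.466, 0.259, 0.0868]
tool_rot: [0.0, -0.071, 0.997, 0.001]
force: [0.3, -2.3, -0.2]
gripper_width: 0.0295
finger_force: 1.1
```

Request:
step_arm(motion="0.66 0 -0.15 0 -0.1;0.66 0 -0.15 0 -0.1;0.66 0 -0.15 0 -0.1;0.66 -0.01 -0.15 0 -0.1;0.66 0 -0.15 0 -0.1;0.66 -0.01 -0.15 0 -0.1;0.66 0 0 0 0;0.66 0 0 0 0")

```text
time_s: 9.35
ee_pos: [0.4675, 0.2522, 0.0867]
tool_rot: [0.001, -0.114, 0.994, 0.002]
force: [-0.8, 5.4, 0.5]
gripper_width: 0.0297
finger_force: 2.6
```

Request:
step_arm(motion="0.66 0 -0.15 0 -0.1;0.66 0 -0.15 0 -0.1;0.66 0 0 0 0;0.66 0 0 0 0")

```text
time_s: 9.75
ee_pos: [0.4681, 0.2493, 0.0866]
tool_rot: [0.001, -0.128, 0.992, 0.002]
force: [-1.2, 5.9, 0.6]
gripper_width: 0.03
finger_force: 2.6
```

Request:
step_arm(motion="0.66 -0.01 -0.15 0 -0.1;0.66 -0.01 -0.15 0 -0.1;0.66 0 0 0 0;0.66 0 0 0 0")

```text
time_s: 10.15
ee_pos: [0.4688, 0.2464, 0.0866]
tool_rot: [0.0, -0.141, 0.99, 0.002]
force: [-1.0, 5.5, 0.2]
gripper_width: 0.0302
finger_force: 2.7
```

Request:
step_arm(motion="0.66 -0.02 -0.1 0 -0.07;0.66 0 0 0 0;0.66 0 0 0 0")

```text
time_s: 10.45
ee_pos: [0.4691, 0.2458, 0.0865]
tool_rot: [0.0, -0.146, 0.989, 0.002]
force: [-1.1, 5.7, -0.5]
gripper_width: 0.0296
finger_force: 3.0
```

Request:
step_arm(motion="0.66 -0.02 -0.1 0 -0.07;0.66 0 0 0 0;0.66 0 0 0 0")

```text
time_s: 10.75
ee_pos: [0.4693, 0.2448, 0.0864]
tool_rot: [0.0, -0.151, 0.988, 0.002]
force: [-2.5, 5.2, -0.1]
gripper_width: 0.0296
finger_force: 3.0
```

Request:
step_arm(motion="0.66 -0.02 -0.1 0 -0.07;0.66 0 0 0 0;0.66 0 0 0 0")

```text
time_s: 11.05
ee_pos: [0.4697, 0.2435, 0.0861]
tool_rot: [-0.0, -0.156, 0.988, 0.002]
force: [-2.1, 4.7, -1.2]
gripper_width: 0.0299
finger_force: 2.7
```

Request:
step_arm(motion="0.66 -0.02 -0.1 0 -0.07;0.66 0 0 0 0;0.66 0 0 0 0")

```text
time_s: 11.35
ee_pos: [0.4705, 0.2405, 0.086]
tool_rot: [-0.001, -0.16, 0.987, 0.0]
force: [-3.6, 2.5, 0.6]
gripper_width: 0.03
finger_force: 1.7
```

Run:
```python
from h import *
p,d=ctrl.snapshot('side'); u,v=proj('side',[.4715,.2425,.075]).astype(int);print(u,v)
for z in(.058,.091,.069,.102):print(z,proj('side',[.4725,.2435,z]))
cv2.imwrite('pics/s2.png',cv2.resize(p[v-40:v+40,u-50:u+50],None,fx=7,fy=7,interpolation=cv2.INTER_CUBIC))
```

```text
247 139
0.058 [248.0261 146.3434]
0.091 [247.7094 134.3186]
0.069 [247.9223 142.4022]
0.102 [247.6001 130.1725]
```

View pics/s2.png

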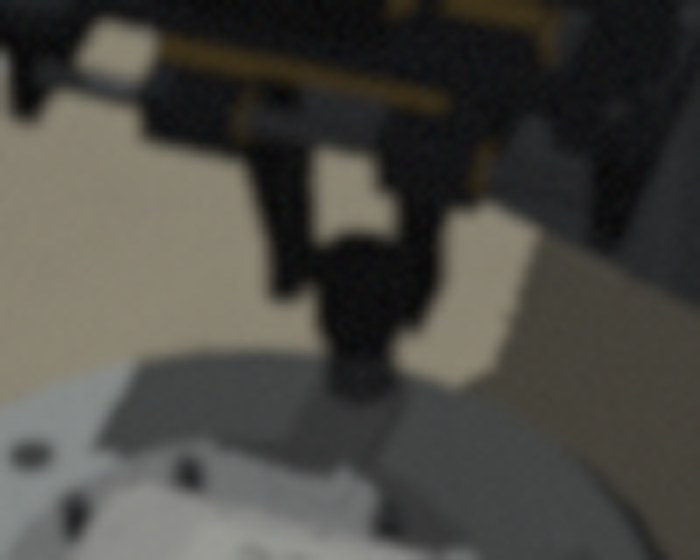

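Request:
step_arm(motion="0.6 0 0 0 0;0.5 0 0 0 0;0.3 0 0 0 0;0 0 0 0 0;0 0 0 0 0;0 0 0 0 0;0 0 0 0 0;0 0 0 0 0")

```text
time_s: 12.2
ee_pos: [0.4713, 0.2399, 0.0861]
tool_rot: [0.0, -0.16, 0.987, 0.0]
force: [-0.1, 0.1, 0.2]
gripper_width: 0.0819
finger_force: 0.0
```

Request:
step_arm(motion="0 0 0 -1 0;0 0 0 -3 0;0 0 0 -4 0;0 0 0 -4 0;0 0 0 -3 0;0 0 0 0 0;0 0 0 0 0")

```text
time_s: 12.9
ee_pos: [0.4716, 0.2401, 0.2372]
tool_rot: [0.001, -0.16, 0.987, 0.0]
force: [0.1, -0.1, 0.3]
gripper_width: 0.0871
finger_force: 0.0
```

Run:
```python
from h import *
p,d=ctrl.snapshot('side'); u,v=247,139
cv2.imwrite('pics/s3.png',cv2.resize(p[v-40:v+40,u-50:u+50],None,fx=7,fy=7,interpolation=cv2.INTER_CUBIC))
w=np.array([atd('side',x,y,d[y,x]) for y in range(110,165) for x in range(230,265) if d[y,x]>0])
k=w[(np.hypot(w[:,0]-.4725,w[:,1]-.2435)<.016)&(w[:,2]<.12)]
print(np.sort(k[:,2])[-60::6]); t=k[k[:,2]>k[:,2].max()-.005];print(t.mean(0))
```

```text
[0.0882 0.0885 0.0887 0.089  0.0892 0.0895 0.0897 0.0901 0.0904 0.0909]
[0.4733 0.2452 0.089 ]
```

View pics/s3.png

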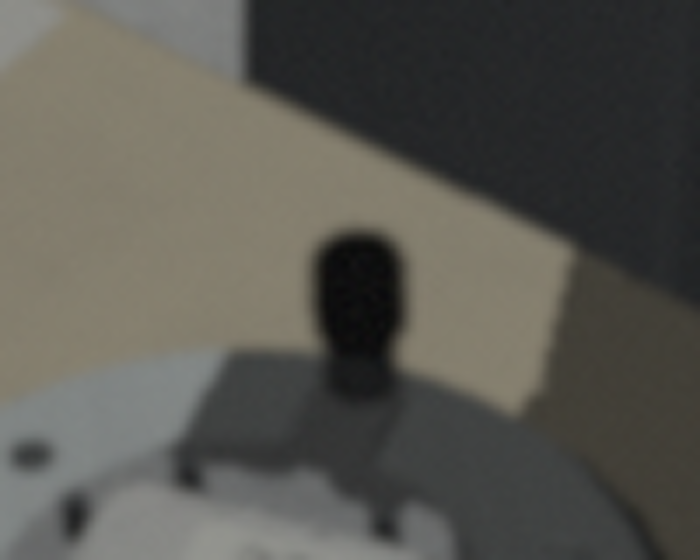

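The knob (crop about 360, 290) sits directly on its boss. Its top is at about 90 mm, the same as at the start, so the pin is home in the hole, and the gripper is clear of it.

```bash
python3 -c "
from cell import ctrl
print(ctrl.close_job())"
```

```text
the job is handed in; nothing more can be done
None
```

I swung the turntable counter-clockwise to the next round hole, let the pin drop fully home and released the knob; the job is handed in at about 13 s, though the hand-in returned no verdict.

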